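# Index the inspection turret to the next part and lock it with the brace

## Robot

A 7-joint arm with a two-finger parallel gripper is mounted at the origin on a cart in front of the work surface, level with it; the furniture and walls round the work are solid. World frame = base frame: x ahead of the robot, y to its left, z up, the work surface at z = 0. Lengths are in m, angles in degrees, forces in N, time in s.
With the tool pointing down it reaches from about 0.425 to 1.025 m from the base axis. Payload 9.4 kg.
Tool frame: the origin (TCP) lies on the front face of the gripper's body, between the roots of the fingers; the fingertips stand 73 mm ahead of it and the grasp point (between the pads) lies 54 mm ahead of it; z points along the fingers, y is the line along which they close (so a half turn about z gives the same grasp; the last joint's range is limited). The gripper opens to 85 mm and grips with 20 to 120 N. Pads are 22 mm wide; open, the fingers measure 114 mm over their backs; the gripper's body (76 mm by 85 mm) begins 54 mm behind the grasp point. The pads swing forward as they close: fully open they stand 13 mm farther back than shut.
Start: joints at [-75.613, 34.337, -0.143, 91.639, 0.103, 54.024, -4.572], TCP at [0.233, 0.686, 0.304] pointing down, gripper open.
Joint ranges: [-147.43, 147.43], [-19.82, 112.94], [-74.19, 73.91], [6.32, 146.72], [-59.91, 239.91], [6.04, 106.73], [-150.56, 150.56]. Speed limits (degrees/s): [127.2, 127.2, 172.46, 172.46, 180, 180, 180].

## Interface

Orientations are given as a 3x3 rotation matrix whose columns are the frame's x, y, z axes.
In Python, from bench import env gives the robot as it stands. The module is installed in compiled form; this text tells all that it offers.
- The arm moves only by the tool apply_moves, never from a script. Its argument "targets" is a list of rows, each a list of 2 entries, a list of its own where there are three numbers: the shift along the tool's x, y, z normalised to -1 to 1, where 1 is 0.2 m, then the turn about the tool's z normalised to -1 to 1, where 1 is 0.5 rad. A call has exactly 10 rows; each row is the pose to reach, as a shift and turn from the pose commanded when the call began, along the tool's axes at that moment; what a row does not reach only later rows make up. A row lasts 1/12 s, in which the tool goes at most 41.7 mm and 7.16 degrees, less where a joint would pass 70% of its speed; a pose out of reach is approached as far as the arm can. A call with a number of a shift or a turn outside -1 to 1 is refused whole. A call with a gripper value outside its range is refused whole. "hand" is the opening, from -1 (shut) to 1 (fully open), set as the call begins (left out, the last holds). The fingers move at their own pace and stop on an object; the grip force is fixed at half the most. Time passes only in rows, so rows that repeat a pose let the fingers close, or fill a call up. It gives the time, the measured TCP pose, the force, the opening and the grip force at its end, in the units of the state.
- env.read_state(): the state, without advancing time (a new reading comes with each control period).
- env.get_image(name): name is "scene" or "top" or "wrist"; returns the picture (420x560x3 uint8, red, green, blue); there is no depth.
- env.get_calibration(name): a dict with "intrinsics" (3x3 intrinsics, pixels), "R" (3x3) and "t" (3): a world point X has camera coordinates R X + t. Camera axes: x right, y down, z forward; pixel columns grow to the right and rows downward; lengths in m; the calibration is good to about 2 mm. A picture is of the moment at which its call begins: read the wrist's pose just before it. get_calibration takes no time and is no camera call; for the wrist camera it gives the pose at the moment of the call.
- env.hand_in(): hands the job in; it is judged then, once.
Trained networks look in the newest picture that a camera, given by its name, has taken for a name from the list of things; names that differ only in an ending like _2 or _b are one class to them, and where a whole thing is asked for, a point or a joint stands for the part that bears it (a point fixed in the world has none). Each returns a list of dicts, best first, with "confidence" (0 to 1); they miss things now and then, are a little off and sometimes report something else, mostly with a low value. They report only what shows in the picture. A call takes as long as a camera call.
- env.spot_in(camera, thing): "position" ([x, y, z] in m, in world coordinates, good to about 4 mm: the middle of the surface that is visible of it).
The state is a dict: "t": time; "joints": joint angles; "joint_velocities": joint speeds; "effort": joint torques, N m; "ee_pos": TCP position; "tool_rot": TCP orientation; "contact_force": force on the tool from outside, world axes, zero at the start; "moment": the same for the moment, N m; "gripper_width": opening from 0.0 (shut) to 1.0 (fully open); "grip_force": force on a finger pad.
Only numpy, scipy, OpenCV 4.12 (cv2) and the standard library are available. Lean on these libraries where they do the work, as an engineer would, in place of code of your own. Each camera call takes 0.05 s, during which the arm holds its last target. There are 200 camera calls.

## Task

Turn the six-position turret on the inspection stand one click clockwise (seen from above), so that the square holder comes to the front under the lens and the turret sits in its click position; then swing the locking brace in from the right until it clicks home with its fork round the front right pin. Do not bump the inspection head, and leave the scale, file, jars and spool round the stand where they are.

Things in the scene. Friction and masses are not known exactly. Their poses are not given: they have to be found in the camera images.
- stand: Inspection stand, fixed to the bench: narrow grey base plate 212 x 124 x 14 mm with a lug to the right for the brace. Origin on the bench top under the turret's axis; x points to the back (away from the robot at yaw 0), y left, z up; 'stand frame' below means this. Aluminium column at x = 110 to 146 mm.
- head: White inspection head on the column, overhanging the turret; origin and axes as the stand's. Housing x = -50 to 146, y = -38 to 38, z = 125 to 193 mm; side knobs at x = 72 to 108 reach y = +-50 mm; black lens barrel, 42 mm dia, at x = -36 mm down to z = 102 mm. It bars a vertical gripper from the front pins: lean the hand back to the front, fingertips inward, by 25 to 45 degrees.
- turret (a joint): Turn of the turret (rad), growing clockwise seen from above; about 0 at the start. Six sprung clicks, 1.047 rad apart, at 0, 1.047, ...; friction may hold it between them. Aluminium disc 190 mm dia, top at z = 45 mm, with six upright driving pins and six brass holders. Takes about 6 N at a pin. At each click two pins stand in front, 30 degrees either side of the stand's -x.
- turret_axis (a point): Point on the turret's axis at the top of the disc (stand frame 0, 0, 45 mm); does not turn.
- drive_pin (a point): Top centre of the steel driving pin that is front right at the start (stand frame -69, -40, 88 mm at joint 0); turns with the turret. At the next click it is front left (-69, +40, 88). All six pins are alike, 60 degrees apart: 12 mm dia, 80 mm from the axis, tops at z = 88 mm, collars 20 mm dia at their feet up to z = 49 mm.
- square_holder (a point): Top centre of the only square holder (32 mm wide, top z = 66 mm, 50 mm from the axis) on the turret; the other five are round (32 mm dia, top z = 62 mm). At the start it is one place right of the front one; at the next click it is in front under the lens (stand frame -50, 0, 66 mm).
- brace (a joint): Swing of the locking brace (rad), growing clockwise seen from above: 0 = stowed, pointing out to the front right; 1.571 = seated in its end click, fork round the front right driving pin. Starts at 0 to 0.35. It snaps home only over the last 10 degrees; friction holds it elsewhere. Steel bar 22 mm wide, z = 50 to 59 mm, fork 90 mm from the hinge. Seated, it locks the turret.
- brace_hinge (a point): Point on the brace's vertical hinge axis, on top of the post (stand frame -24, -118, 62 mm); fixed.
- brace_knob (a point): Top centre of the upright black knob on the brace, to push or pull it by: shaft 14 mm dia from z = 64 to 92 mm, button head 18 mm dia up to z = 104 mm, 58.5 mm from the hinge axis. Stand frame at joint 0: (-62, -163, 104) mm; seated: (-69, -80, 104) mm. It takes about 4 N to swing.
- scale: Bystander: flat black pocket scale lying well in front of the stand, 115 x 75 x 17 mm, long side across the bench; origin under the middle.
- file: Bystander: hand file with wooden handle lying flat in front of the stand, below the brace, 16 x 170 x 13 mm; origin under the middle.
- spool: Bystander: solder spool standing on its flange left of the stand, 52 mm dia, 28 mm high; origin under its centre.
- large_jar: Bystander: glass jar with metal lid left of the stand, 60 mm dia, 80 mm high; origin under its centre.
- small_jar: Bystander: small glass jar with lid right of the stand, behind the brace, 48 mm dia, 56 mm high; origin under its centre.

How it is judged:
By the outcome, as a careful person would: the job done as asked, in the order asked, and still so for the second after the job is handed in, with the robot touching nothing.
It also fails if it takes over 51 s, if anything falls off the work surface, if the arm or the gripper's body presses on something with over 40 N, if the wrist force passes 120 N, or if a joint passes its speed limit or range.

## Working session

There is one attempt and no reset: what is moved stays moved. The work goes in short steps, Python scripts to look and compute and a tool call to move; the robot and the scene stay as the last step left them, time stands still between calls to the robot, and variables do not carry over. Pictures are saved under pics/ and viewed, at most 10 in all, crops included, and the job is handed in when it is done.

Besides the shell and the picture viewer there is one more tool, called in YAML: its name, and indented under it one key for each argument. apply_moves: Moves the arm, as the interface text tells. Scaled input: -1 to 1 covers 0.2 m each way for a shift and 0.5 rad each way for a turn. Its arguments: {"type":"object","properties":{"targets":{"type":"array","items":{"type":"array"}},"hand":{"type":"number"}},"required":["targets"]}

```bash
mkdir -p pics
cat > h.py <<'E'
import numpy as np, cv2
from bench import env
def cal(n):
    c=env.get_calibration(n); return np.array(c["intrinsics"]),np.array(c["R"]),np.array(c["t"])
def proj(n,X):
    K,R,t=cal(n); p=(R@np.atleast_2d(X).T).T+t; q=(K@p.T).T; return q[:,:2]/q[:,2:]
def ray(n,uv,z):
    K,R,t=cal(n); d=R.T@np.linalg.inv(K)@np.array([*uv,1.]); c=-R.T@t; return c+d*(z-c[2])/d[2]
def snap(n,f):
    im=env.get_image(n); cv2.imwrite(f"pics/{f}.png",cv2.cvtColor(im,cv2.COLOR_RGB2BGR)); return im
E
python3 - <<'E'
from h import *
np.set_printoptions(precision=4,suppress=True)
for c in ("scene","top"):
    snap(c,c+"0")
    for n in ["stand","head","turret","drive_pin","square_holder","brace_knob","scale","file","small_jar","large_jar","spool"]:
        print(c,n,[(np.round(d["position"],4).tolist(),round(d["confidence"],2)) for d in env.spot_in(c,n)][:3])
s=env.read_state(); print(s["t"],s["ee_pos"],s["tool_rot"])
E
```

```text
scene stand [([0.7121, 0.1729, 0.0625], 0.84)]
scene head [([0.7139, 0.1766, 0.1897], 0.93)]
scene turret [([0.7015, 0.1621, 0.0449], 0.59), ([0.6529, 0.2997, 0.0262], 0.15)]
scene drive_pin [([0.7033, 0.168, 0.0431], 0.93)]
scene square_holder [([0.7034, 0.1637, 0.0451], 0.61)]
scene brace_knob [([0.6973, 0.0168, 0.0586], 0.89)]
scene scale [([0.3922, 0.184, 0.0147], 0.75), ([0.7098, 0.1646, 0.0585], 0.64)]
scene file [([0.5695, -0.0328, 0.0073], 0.94)]
scene small_jar [([0.7851, 0.0662, 0.051], 0.6), ([0.7059, 0.1665, 0.0443], 0.52), ([0.7135, 0.1775, 0.1874], 0.46)]
scene large_jar [([0.718, 0.3092, 0.0592], 0.79)]
scene spool [([0.6528, 0.2996, 0.0282], 0.73), ([0.7854, 0.0672, 0.0523], 0.47), ([0.3952, 0.1839, 0.0127], 0.36)]
top stand [([0.7318, 0.1845, 0.1565], 0.88)]
top head [([0.7592, 0.1863, 0.1916], 0.73)]
top turret [([0.6983, 0.1651, 0.043], 0.92)]
top drive_pin [([0.6955, 0.1692, 0.0464], 0.77), ([0.6997, 0.0279, 0.0581], 0.49)]
top square_holder [([0.7005, 0.1667, 0.0457], 0.62)]
top brace_knob [([0.7001, 0.0267, 0.0581], 0.57), ([0.7606, 0.1905, 0.1928], 0.56)]
top scale [([0.4022, 0.1846, 0.0119], 0.8), ([0.6592, 0.3017, 0.0268], 0.45)]
top file [([0.5689, -0.0225, 0.0082], 0.67)]
top small_jar [([0.7871, 0.0754, 0.0592], 0.77), ([0.7298, 0.1816, 0.1584], 0.21)]
top large_jar [([0.7296, 0.317, 0.0804], 0.92)]
top spool [([0.6574, 0.3, 0.027], 0.59)]
1.2 [0.2334 0.6864 0.3038] [[-0.9468  0.3219  0.    ]
 [ 0.3219  0.9468 -0.    ]
 [-0.     -0.     -1.    ]]
```

```bash
ls -la pics; nproc
```

```text
total 720
drwxr-xr-x 2 agent agent   4096 Nov 30 05:05 .
drwxr-xr-x 3 agent agent   4096 Nov 30 05:05 ..
-rw-r--r-- 1 agent agent 347386 Nov 30 05:05 scene0.png
-rw-r--r-- 1 agent agent 380193 Nov 30 05:05 top0.png
4
```

View pics/top0.png

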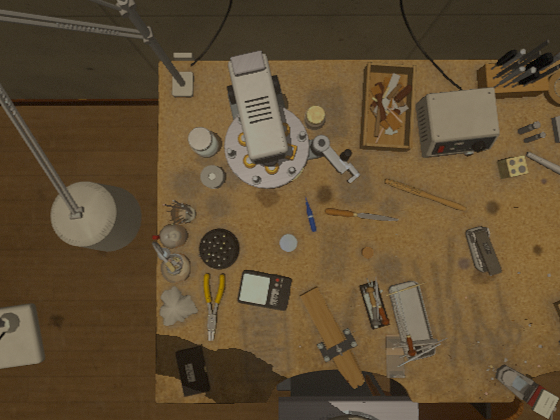

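View pics/scene0.png

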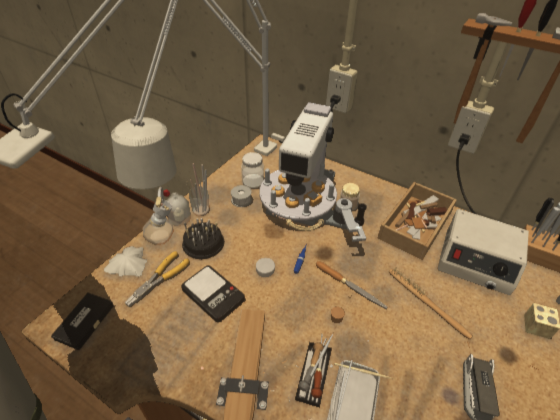

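The top view shows the stand's turret around (267,150), the brace hinge post at (319,143), the brace running to (350,178), and the small jar at (316,116). The scale is at (265,290) and the file at (360,215). I'll zoom in and fit the stand's pose.

Run:
```python
import cv2,numpy as np
from h import *
a=cv2.imread("pics/top0.png")[60:205,180:380]; b=cv2.imread("pics/scene0.png")[100:255,225:385]
cv2.imwrite("pics/ct.png",cv2.resize(a,None,fx=4,fy=4,interpolation=cv2.INTER_CUBIC)); cv2.imwrite("pics/cs.png",cv2.resize(b,None,fx=3.8,fy=3.8,interpolation=cv2.INTER_CUBIC))
for n in("top","scene"):
    K,R,t=cal(n); print(n,K.tolist(),(-R.T@t).round(3), proj(n,[[.233,.686,.304],[0,0,0],[.5,.45,.0]]).round())
```

```text
top [[401.4453404014205, 0.0, 282.0298031288731], [0.0, 401.4453404014205, 205.33438882058164], [0.0, 0.0, 1.0]] [0.556 0.147 0.93 ] [[-69. 436.]
 [349. 469.]
 [152. 248.]]
scene [[400.3375775530599, 0.0, 278.503505299361], [0.0, 400.3375775530599, 205.82314335127353], [0.0, 0.0, 1.0]] [ 0.074 -0.16   0.686] [[-96. 128.]
 [125. 603.]
 [154. 216.]]
```

View pics/ct.png

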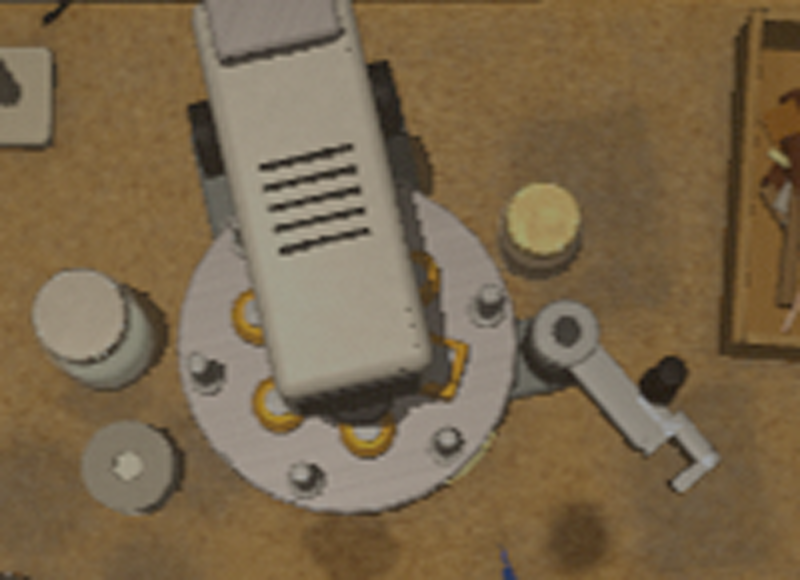

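View pics/cs.png

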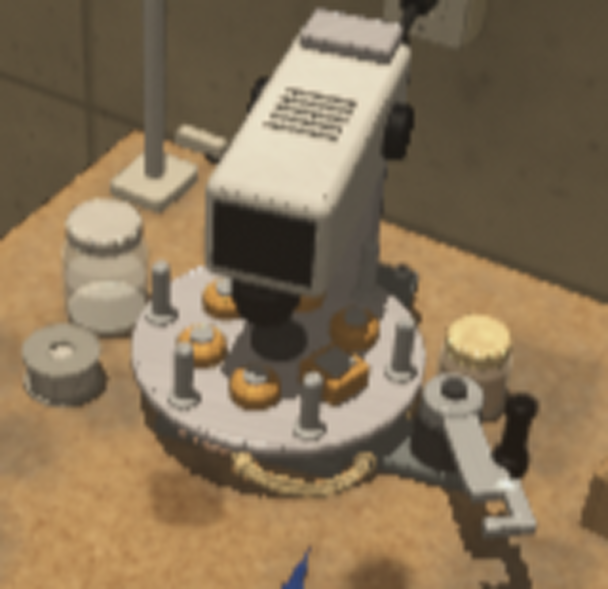

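The crops show four clear pins (front-left, front-right, left and right), the hinge cap and the black knob. The square holder sits one place right of the front. I'll fit the stand's pose, turret angle and brace angle from these points.

```bash
cat >> h.py <<'E'
def rz(a): c,s=np.cos(a),np.sin(a); return np.array([[c,-s,0],[s,c,0],[0,0,1.]])
def model(p):  # x,y,yaw,turret,brace -> world pts FL,FR,L,R,hinge,knob
    x,y,w,q,b=p
    P=[[.08*np.cos(a),.08*np.sin(a),.088] for a in np.radians([150,210,90,270])-q]
    h=np.array([-.024,-.118,.062]); k=h+rz(-b)@np.array([-.038,-.045,.042])
    return (rz(w)@np.array(P+[h,k]).T).T+[x,y,0]
E
python3 - <<'E'
from h import *
from scipy.optimize import least_squares
T=np.array([[300,470],[447,435],[205,362],[490,294],[567,330],[670,370]])/4+[180,60]
S=np.array([[184,346],[312,379],[161,268],[403,329],[455,388],[522,402]])/3.8+[225,100]
for cams in (["top","scene"],["top"],["scene"]):
    f=lambda p:np.concatenate([(proj(n,model(p))-D).ravel() for n,D in(("top",T),("scene",S)) if n in cams])
    r=least_squares(f,[.7,.165,.2,0,.2]); print(cams,r.x.round(4),np.degrees(r.x[2:]).round(1),f(r.x).round(1).tolist())
E
```

```text
['top', 'scene'] [0.7262 0.1812 0.2434 0.0212 0.1108] [13.9  1.2  6.3] [-0.1, 0.7, 0.2, 1.0, -2.1, 0.2, 0.4, 0.2, -0.0, -0.5, 0.3, 0.4, -0.0, 0.2, 0.2, -0.2, 0.3, -1.0, 1.3, -1.8, 0.5, 0.8, 0.2, -0.2]
['top'] [0.7273 0.1809 0.2321 0.0061 0.0916] [13.3  0.3  5.2] [0.2, 0.3, 0.4, 0.4, -1.9, -0.2, 0.5, -0.4, 0.2, -0.4, 0.6, 0.4]
['scene'] [0.7239 0.1811 0.2683 0.052  0.1516] [15.4  3.   8.7] [-0.7, 0.6, -0.5, 0.5, -0.2, -0.6, 0.9, -1.2, 0.6, 0.6, -0.1, -0.3]
```

```bash
cat >> h.py <<'E'
ST=np.array([.7267,.1811,.238])
def w(p): return rz(ST[2])@np.array([p[0],p[1],0])/1000+[ST[0],ST[1],0]
def plan(target_xyz, ydir_deg=None, cur=None):
    """normalised row (x,y,z,turn) from commanded pose cur=(pos,R)"""
    s=env.read_state(); p,R=(np.array(s["ee_pos"]),np.array(s["tool_rot"])) if cur is None else cur
    d=R.T@(np.array(target_xyz)-p)/.2
    a=np.degrees(np.arctan2(R[1,1],R[0,1]))
    turn=0 if ydir_deg is None else np.radians(-((ydir_deg-a+180)%360-180))/.5
    return np.round([*d,turn],3), a
E
python3 - <<'E'
from h import *
def tri(a,b):
    A=[];B=[]
    for n,u in(("top",a),("scene",b)):
        K,R,t=cal(n); d=R.T@np.linalg.inv(K)@np.array([*u,1.]); d/=np.linalg.norm(d); c=-R.T@t; M=np.eye(3)-np.outer(d,d); A.append(M);B.append(M@c)
    return np.linalg.lstsq(np.vstack(A),np.hstack(B),rcond=None)[0].round(3)
print("shade",tri((78,210),(140,125)),"pole foot",tri((182,85),(265,150)),"joint",tri((125,5),(262,20)))
np.set_printoptions(suppress=True)
for p,a in (((.50,.35,.33),-16),((.60,-.05,.33),-16),((*w((64,-117))[:2],.33),-16)): print(np.round(p,3),plan(p,a))
E
```

```text
shade [0.582 0.527 0.185] pole foot [ 0.883  0.384 -0.007] joint [0.868 0.375 0.366]
[0.5  0.35 0.33] (array([-1.803, -1.163, -0.131,  3.045]), np.float64(71.22110573610676))
[ 0.6  -0.05  0.33] (array([-2.921, -2.896, -0.131,  3.045]), np.float64(71.22110573610676))
[0.816 0.082 0.33 ] (array([-3.732, -1.92 , -0.131,  3.045]), np.float64(71.22110573610676))
```

apply_moves:
  targets:
    - [[-0.08,-0.1,-0.02],0.1]
    - [[-0.17,-0.2,-0.03],0.2]
    - [[-0.25,-0.3,-0.05],0.3]
    - [[-0.34,-0.4,-0.06],0.4]
    - [[-0.42,-0.5,-0.08],0.5]
    - [[-0.5,-0.6,-0.1],0.6]
    - [[-0.6,-0.7,-0.1],0.7]
    - [[-0.7,-0.8,-0.1],0.8]
    - [[-0.8,-0.9,-0.1],0.9]
    - [[-0.85,-1,-0.1],1]
  hand: 1

```text
t: 2.03
ee_pos: [0.3319, 0.4404, 0.3242]
tool_rot: [[-0.673, 0.74, 0.001], [0.74, 0.673, 0.0], [-0.001, 0.001, -1.0]]
contact_force: [1.0, -0.2, 0.9]
gripper_width: 1.004
grip_force: 0.0
```

Run:
```python
from h import *
np.set_printoptions(suppress=True)
for p in ((.45,.12,.33),(.60,-.05,.33)): print(plan(p,-16))
print(env.read_state()["ee_pos"])
```

```text
(array([-1.582, -0.641, -0.029,  2.035]), np.float64(42.30429600524998))
(array([-2.716, -0.659, -0.028,  2.035]), np.float64(42.30429600524998))
[0.33188246 0.4403542  0.32421569]
```

apply_moves:
  targets:
    - [[-0.1,-0.04,0],0.1]
    - [[-0.2,-0.08,0],0.2]
    - [[-0.3,-0.12,0],0.3]
    - [[-0.4,-0.16,0],0.4]
    - [[-0.5,-0.2,0],0.5]
    - [[-0.6,-0.24,0],0.6]
    - [[-0.7,-0.28,0],0.7]
    - [[-0.8,-0.32,0],0.8]
    - [[-0.9,-0.36,0],0.9]
    - [[-1,-0.4,0],1]

```text
t: 2.87
ee_pos: [0.4069, 0.2389, 0.3239]
tool_rot: [[-0.236, 0.972, 0.0], [0.972, 0.236, 0.0], [0.0, 0.0, -1.0]]
contact_force: [1.2, -0.3, 0.4]
gripper_width: 0.996
grip_force: 0.0
```

Run:
```python
from h import *
np.set_printoptions(suppress=True)
for p in ((.52,.05,.33),(.60,-.05,.33)): print(plan(p,-16))
```

```text
(array([-1.051,  0.327, -0.03 ,  1.035]), np.float64(13.63956648490843))
(array([-1.632,  0.597, -0.03 ,  1.035]), np.float64(13.63956648490843))
```

apply_moves:
  targets:
    - [[-0.1,0.04,0],0.1]
    - [[-0.2,0.08,0],0.2]
    - [[-0.3,0.12,0],0.3]
    - [[-0.4,0.16,0],0.4]
    - [[-0.5,0.2,0],0.5]
    - [[-0.6,0.24,0],0.6]
    - [[-0.7,0.28,0],0.7]
    - [[-0.8,0.32,0],0.8]
    - [[-0.9,0.36,0],0.9]
    - [[-1,0.4,0],1]

```text
t: 3.7
ee_pos: [0.5326, 0.064, 0.3239]
tool_rot: [[0.259, 0.966, 0.0], [0.966, -0.259, -0.0], [0.0, 0.0, -1.0]]
contact_force: [0.8, 0.0, -0.9]
gripper_width: 0.996
grip_force: 0.0
```

Run:
```python
from h import *
np.set_printoptions(suppress=True)
for p in ((.66,-.02,.33),(*w((64,-117))[:2],.33)): print(plan(p,-16.3))
snap("wrist","w1"); print(proj("wrist",model([*ST,0,.1])).round())
```

```text
(array([-0.241,  0.724, -0.03 ,  0.045]), np.float64(-15.006902138252064))
(array([ 0.457,  1.347, -0.03 ,  0.045]), np.float64(-15.006902138252064))
[[ 360.   -3.]
 [ 396.   85.]
 [ 419. -104.]
 [ 482.   86.]
 [ 455.  134.]
 [ 451.  196.]]
```

View pics/w1.png

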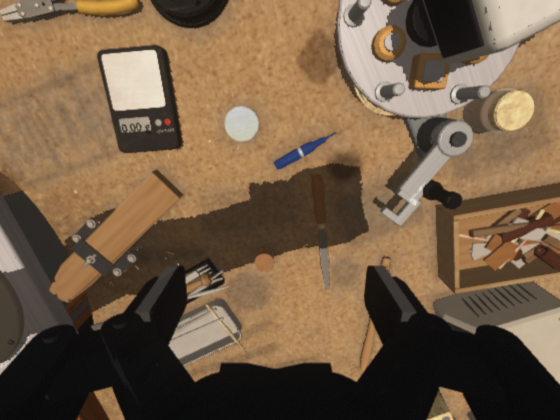

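The wrist view agrees with the fitted pose: front-right pin near (389,90), right pin near (470,93), hinge at (455,137), knob at (450,200). The open fingertips show at (165,290) and (385,285). I'll check where the camera is mounted and plan the push.

Run:
```python
from h import *
np.set_printoptions(suppress=True,precision=4)
s=env.read_state(); R=np.array(s["tool_rot"]);p=np.array(s["ee_pos"]); K,Rc,t=cal("wrist")
print("cam in tool",R.T@(-Rc.T@t-p),"axis",R.T@Rc[2], s["joints"])
# finger tip pixels at different y
for z in(.05,.06): print(z,[proj("wrist",p+R@np.array([x,y,z])).round()[0].tolist() for x in(-.011,.011) for y in(.0425,.057)])
```

```text
cam in tool [ 0.0771 -0.0006 -0.0706] axis [-0.3056  0.0002  0.9522] [-32.6384  21.6441  27.4755 116.1391 -13.6981  45.1461 -12.5254]
0.05 [[369.0, 311.0], [401.0, 311.0], [374.0, 268.0], [407.0, 268.0]]
0.06 [[363.0, 298.0], [393.0, 298.0], [367.0, 258.0], [398.0, 258.0]]
```

apply_moves:
  targets:
    - [[-0.04,0.05,0],-0.1]
    - [[-0.08,0.1,0],-0.2]
    - [[-0.12,0.15,0],-0.3]
    - [[-0.16,0.2,0],-0.4]
    - [[-0.2,0.25,0],-0.5]
    - [[-0.24,0.3,0],-0.6]
    - [[-0.28,0.35,0],-0.7]
    - [[-0.32,0.4,0],-0.8]
    - [[-0.36,0.45,0],-0.9]
    - [[-0.4,0.5,0],-1]

```text
t: 4.58
ee_pos: [0.6085, -0.0383, 0.3238]
tool_rot: [[-0.241, 0.97, -0.0], [0.97, 0.241, -0.0], [-0.0, -0.0, -1.0]]
contact_force: [-0.4, 1.0, -0.3]
gripper_width: 1.005
grip_force: 0.0
```

apply_moves:
  targets:
    - [[0,0,0],-0.1]
    - [[0,0,0],-0.2]
    - [[0,0,0],-0.3]
    - [[0,0,0],-0.4]
    - [[0,0,0],-0.5]
    - [[0,0,0],-0.6]
    - [[0,0,0],-0.7]
    - [[0,0,0],-0.8]
    - [[0,0,0],-0.9]
    - [[0,0,0],-1]

```text
t: 5.42
ee_pos: [0.6082, -0.0378, 0.3238]
tool_rot: [[-0.677, 0.736, -0.0], [0.736, 0.677, -0.0], [-0.0, -0.0, -1.0]]
contact_force: [0.0, -0.1, -0.0]
gripper_width: 0.997
grip_force: 0.0
```

apply_moves:
  targets:
    - [[0,0,0],-0.1]
    - [[0,0,0],-0.2]
    - [[0,0,0],-0.3]
    - [[0,0,0],-0.4]
    - [[0,0,0],-0.5]
    - [[0,0,0],-0.6]
    - [[0,0,0],-0.7]
    - [[0,0,0],-0.8]
    - [[0,0,0],-0.9]
    - [[0,0,0],-1]

```text
t: 6.25
ee_pos: [0.6082, -0.0378, 0.3237]
tool_rot: [[-0.947, 0.322, -0.0], [0.322, 0.947, -0.0], [0.0, -0.0, -1.0]]
contact_force: [0.3, -0.1, -0.5]
gripper_width: 1.001
grip_force: 0.0
```

Run:
```python
from h import *
np.set_printoptions(suppress=True)
n=np.radians(120); c=np.array([0,-80])-75*np.array([np.cos(n),np.sin(n)])
print(c,w(c)); print(plan((*w(c)[:2],.30),120+np.degrees(ST[2])))
s=env.read_state();print(s["joints"],s["ee_pos"],s["t"])
```

```text
[  37.5        -144.95190528] [0.79731671 0.04907506 0.        ]
(array([-0.756,  0.716,  0.118, -2.178]), np.float64(71.24453720249213))
[ -3.86751505  25.09691139   2.98358487 106.30775736  -1.66686794
  48.65578553  71.18105376] [ 0.60817784 -0.03782804  0.32371106] 6.25
```

apply_moves:
  targets:
    - [[-0.07,0.07,0],-0.1]
    - [[-0.15,0.14,0],-0.2]
    - [[-0.22,0.21,0],-0.3]
    - [[-0.3,0.28,0],-0.4]
    - [[-0.38,0.36,0],-0.5]
    - [[-0.45,0.43,0],-0.6]
    - [[-0.53,0.5,0],-0.7]
    - [[-0.6,0.57,0],-0.8]
    - [[-0.68,0.64,0],-0.9]
    - [[-0.75,0.71,0],-1]

```text
t: 7.08
ee_pos: [0.7971, 0.0483, 0.3234]
tool_rot: [[-0.985, -0.172, -0.0], [-0.172, 0.985, -0.001], [0.001, -0.0, -1.0]]
contact_force: [0.8, -0.4, -0.1]
gripper_width: 1.004
grip_force: 0.0
```

apply_moves:
  targets:
    - [[0,0,0.03],-0.11]
    - [[0,0,0.06],-0.23]
    - [[0,0,0.09],-0.35]
    - [[0,0,0.12],-0.47]
    - [[0,0,0.15],-0.59]
    - [[0,0,0.18],-0.7]
    - [[0,0,0.2],-0.82]
    - [[0,0,0.2],-0.94]
    - [[0,0,0.2],-1]
    - [[0,0,0.2],-1]

```text
t: 7.92
ee_pos: [0.7961, 0.0479, 0.2833]
tool_rot: [[-0.783, -0.622, -0.001], [-0.622, 0.783, -0.0], [0.001, 0.0, -1.0]]
contact_force: [0.8, -0.3, -0.0]
gripper_width: 0.998
grip_force: 0.0
```

Run:
```python
from h import *
np.set_printoptions(suppress=True)
n=np.radians(120); c=np.array([0,-80])-75*np.array([np.cos(n),np.sin(n)])
print(plan((*w(c)[:2],.128),120+np.degrees(ST[2])))
s=env.read_state();print(s["joints"],s["ee_pos"],s["t"])
a=snap("scene","s2")[60:280,220:480]
cv2.imwrite("pics/s2c.png",cv2.resize(a[:,:,::-1],None,fx=2.6,fy=2.6,interpolation=cv2.INTER_CUBIC))
```

```text
(array([-0.009,  0.   ,  0.776, -0.18 ]), np.float64(128.4841609718673))
[ -1.15417853  41.14059047 -11.62872594  81.08368351   8.94224539
  58.72918555 113.84363571] [0.79606778 0.04791522 0.28329729] 7.9167
```

View pics/s2c.png

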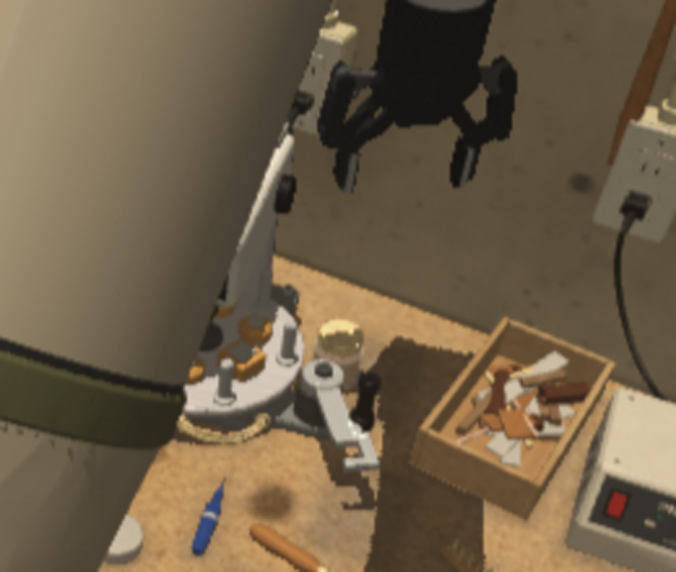

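The scene crop shows the open hand hanging clear behind and right of the stand. The knuckles are wider than the tips, and the turret, jar and brace are unmoved. I'll compute the descent and the push arc.

```bash
cat >> h.py <<'E'
def cent(a,n,d,s=5):
    """tool centre (stand mm): pin at angle a deg, tool y at n deg, distance d behind, s outward"""
    a,n=np.radians([a,n]); return np.array([80*np.cos(a),80*np.sin(a)])-d*np.array([np.cos(n),np.sin(n)])-s*np.array([np.sin(n),-np.cos(n)])
def rows(seq,z):
    for a,n,d in seq: print(a,n,d,plan((*w(cent(a,n,d))[:2],z),n+np.degrees(ST[2]))[0].tolist())
E
python3 - <<'E'
from h import *
rows([(270,122,76)],.128)
E
```

```text
270 122 76 [0.003, -0.007, 0.777, -0.253]
```

apply_moves:
  targets:
    - [[0,0,0.1],-0.05]
    - [[0,0,0.2],-0.1]
    - [[0,0,0.3],-0.15]
    - [[0,0,0.4],-0.2]
    - [[0,0,0.5],-0.25]
    - [[0,0,0.58],-0.25]
    - [[0,0,0.65],-0.25]
    - [[0,0,0.7],-0.25]
    - [[0,0,0.74],-0.25]
    - [[0,0,0.77],-0.25]

```text
t: 8.8
ee_pos: [0.7963, 0.0494, 0.1293]
tool_rot: [[-0.699, -0.715, 0.0], [-0.715, 0.699, -0.0], [0.0, -0.0, -1.0]]
contact_force: [-0.1, 0.7, 0.3]
gripper_width: 1.0
grip_force: 0.0
```

Run:
```python
from h import *
rows([(270,122,76),(270,122,63),(262,121,63),(255,120,63),(247,119,63),(240,118,63)],.129)
snap("wrist","w2"); a=snap("scene","s3")[100:250,220:420]
b=cv2.imread("pics/w2.png"); a=cv2.resize(a[:,:,::-1],(560,420)); cv2.imwrite("pics/m3.png",cv2.resize(np.hstack([a,b]),None,fx=.71,fy=.71))
p=env.read_state(); print(p["ee_pos"],p["contact_force"],p["joints"][6])
```

```text
270 122 76 [0.01, -0.01, 0.001, 0.0]
270 122 63 [0.01, 0.055, 0.001, 0.0]
262 121 63 [0.06, 0.088, 0.001, 0.035]
255 120 63 [0.101, 0.123, 0.001, 0.07]
247 119 63 [0.142, 0.167, 0.001, 0.105]
240 118 63 [0.173, 0.209, 0.001, 0.14]
[0.79605542 0.04942828 0.12917972] [-0.13503556  0.48653915 -0.2304691 ] 117.57817116649628
```

View pics/m3.png

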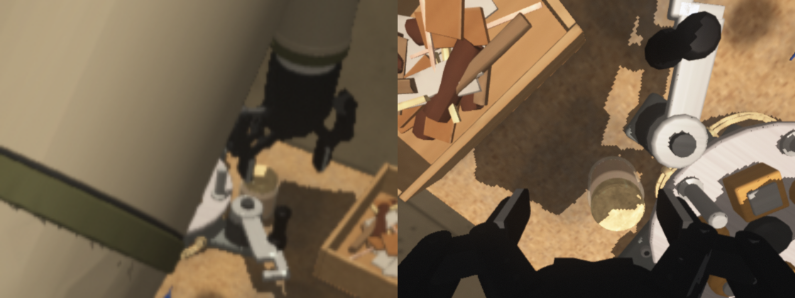

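The scene half shows the hand lowered behind the right pin. The wrist half shows the pusher finger at (670,195) just short of the pin at (705,205), with the brace untouched. Now pushing.

apply_moves:
  targets:
    - [[0.01,0.03,0],0]
    - [[0.01,0.055,0],0]
    - [[0.03,0.07,0],0.02]
    - [[0.06,0.09,0],0.04]
    - [[0.08,0.105,0],0.05]
    - [[0.1,0.12,0],0.07]
    - [[0.12,0.14,0],0.09]
    - [[0.14,0.165,0],0.1]
    - [[0.16,0.19,0],0.12]
    - [[0.17,0.21,0],0.14]

```text
t: 9.73
ee_pos: [0.7415, 0.0545, 0.1299]
tool_rot: [[-0.748, -0.664, -0.001], [-0.664, 0.748, -0.0], [0.0, 0.0, -1.0]]
contact_force: [-0.1, -0.2, 0.2]
gripper_width: 1.005
grip_force: 0.0
```

Run:
```python
from h import *
rows([(240,118,63),(232,117,63),(226,116,63),(220,115.5,63),(215,115,63),(210,115,63)],.129)
snap("wrist","w3"); snap("top","t3")
print(proj("wrist",model([*ST,0.4,.1])).round().tolist(),proj("wrist",model([*ST,0.5,.1])).round().tolist())
b=cv2.imread("pics/w3.png"); a=cv2.resize(cv2.imread("pics/t3.png")[60:210,180:380],(560,420)); cv2.imwrite("pics/m4.png",cv2.resize(np.hstack([a,b]),None,fx=.71,fy=.71))
p=env.read_state(); print(p["ee_pos"],p["contact_force"])
```

```text
240 118 63 [-0.001, -0.005, 0.004, -0.001]
232 117 63 [0.031, 0.045, 0.004, 0.034]
226 116 63 [0.051, 0.085, 0.004, 0.069]
220 115.5 63 [0.065, 0.125, 0.005, 0.087]
215 115 63 [0.073, 0.16, 0.005, 0.104]
210 115 63 [0.076, 0.195, 0.005, 0.104]
[[653.0, 412.0], [589.0, 301.0], [552.0, 512.0], [399.0, 326.0], [298.0, 268.0], [260.0, 172.0]] [[649.0, 424.0], [604.0, 308.0], [538.0, 518.0], [415.0, 317.0], [298.0, 268.0], [260.0, 172.0]]
[0.74161616 0.0550627  0.13000132] [0.3645586  0.91137391 0.17683646]
```

View pics/m4.png

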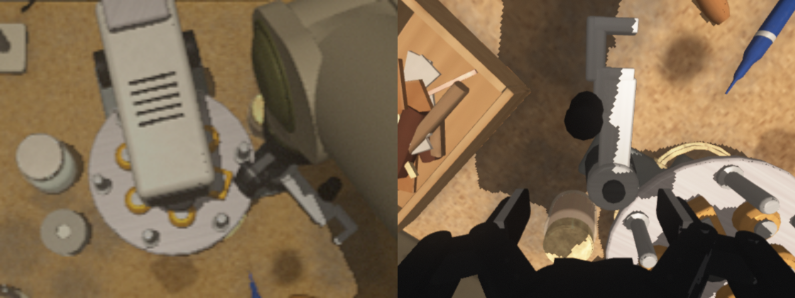

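Top view: the turret has not moved. The finger's tip is thinner than its back, so it slid past the right pin, which is now at (640,240) in the wrist half. I'll lift, go back behind the pin with a better-aligned angle, and push with a shorter contact distance.

Run:
```python
from h import *
rows([(270,140,72)],.129)
```

```text
270 140 72 [-0.287, -0.176, 0.005, -0.766]
```

apply_moves:
  targets:
    - [[0,0,-0.05],0]
    - [[0,0,-0.1],0]
    - [[0,0,-0.14],0]
    - [[0,0,-0.18],0]
    - [[0,0,-0.2],0]
    - [[-0.02,-0.02,-0.2],-0.1]
    - [[-0.05,-0.05,-0.2],-0.2]
    - [[-0.1,-0.08,-0.2],-0.3]
    - [[-0.15,-0.1,-0.2],-0.4]
    - [[-0.2,-0.12,-0.2],-0.5]

```text
t: 10.67
ee_pos: [0.7889, 0.0627, 0.1704]
tool_rot: [[-0.558, -0.83, 0.0], [-0.83, 0.558, -0.0], [-0.0, -0.0, -1.0]]
contact_force: [-0.1, -0.8, -0.2]
gripper_width: 1.002
grip_force: 0.0
```

Run:
```python
from h import *
rows([(270,140,72)],.129)
```

```text
270 140 72 [-0.07, -0.067, 0.207, -0.263]
```

Complete the horizontal part first, then descend.

apply_moves:
  targets:
    - [[-0.03,-0.03,0],-0.13]
    - [[-0.07,-0.07,0],-0.26]
    - [[-0.07,-0.07,0],-0.26]
    - [[-0.07,-0.07,0.05],-0.26]
    - [[-0.07,-0.07,0.1],-0.26]
    - [[-0.07,-0.07,0.15],-0.26]
    - [[-0.07,-0.07,0.18],-0.26]
    - [[-0.07,-0.07,0.2],-0.26]
    - [[-0.07,-0.07,0.21],-0.26]
    - [[-0.07,-0.07,0.21],-0.26]

```text
t: 11.5
ee_pos: [0.8075, 0.0669, 0.1272]
tool_rot: [[-0.447, -0.894, -0.001], [-0.894, 0.447, -0.0], [0.0, 0.001, -1.0]]
contact_force: [0.9, -0.1, -0.3]
gripper_width: 1.001
grip_force: 0.0
```

Run:
```python
from h import *
rows([(270,140,72),(270,140,60),(270,140,52),(262,137,52),(255,134,52),(247,130,52),(240,126,52)],.128)
s=env.read_state(); print(s["contact_force"],s["joints"][6])
```

```text
270 140 72 [-0.001, -0.002, -0.004, -0.007]
270 140 60 [-0.001, 0.058, -0.004, -0.007]
270 140 52 [-0.001, 0.098, -0.004, -0.007]
262 137 52 [0.046, 0.145, -0.004, 0.098]
255 134 52 [0.083, 0.19, -0.004, 0.202]
247 130 52 [0.121, 0.246, -0.004, 0.342]
240 126 52 [0.15, 0.299, -0.004, 0.482]
[ 0.90215412 -0.1479814  -0.25586789] 130.86816959722464
```

apply_moves:
  targets:
    - [[0,0.02,0],0]
    - [[0,0.04,0],0]
    - [[0,0.05,0],0]
    - [[0,0.06,0],0]
    - [[0,0.07,0],0]
    - [[0,0.08,0],0]
    - [[0,0.085,0],0]
    - [[0,0.09,0],0]
    - [[0,0.095,0],0]
    - [[0,0.1,0],0]

```text
t: 12.33
ee_pos: [0.7931, 0.0719, 0.129]
tool_rot: [[-0.449, -0.893, 0.007], [-0.893, 0.449, -0.004], [-0.0, -0.008, -1.0]]
contact_force: [11.0, -8.7, -3.5]
gripper_width: 1.002
grip_force: 6.9
```

Run:
```python
from h import *
rows([(270,140,52),(262,137,52),(255,134,52),(247,130,52),(240,126,52)],.128)
snap("wrist","w4"); b=cv2.imread("pics/w4.png")[180:420,200:560]; cv2.imwrite("pics/w4c.png",cv2.resize(b,None,fx=2,fy=2))
for q in(0,.1,.2): print(q,proj("wrist",model([*ST,q,.1]))[3].round()-[200,180])
```

```text
270 140 52 [-0.01, 0.023, 0.005, -0.012]
262 137 52 [0.036, 0.069, 0.005, 0.093]
255 134 52 [0.073, 0.114, 0.004, 0.198]
247 130 52 [0.111, 0.17, 0.004, 0.337]
240 126 52 [0.141, 0.223, 0.003, 0.477]
0 [207. 141.]
0.1 [224. 132.]
0.2 [242. 123.]
```

View pics/w4c.png

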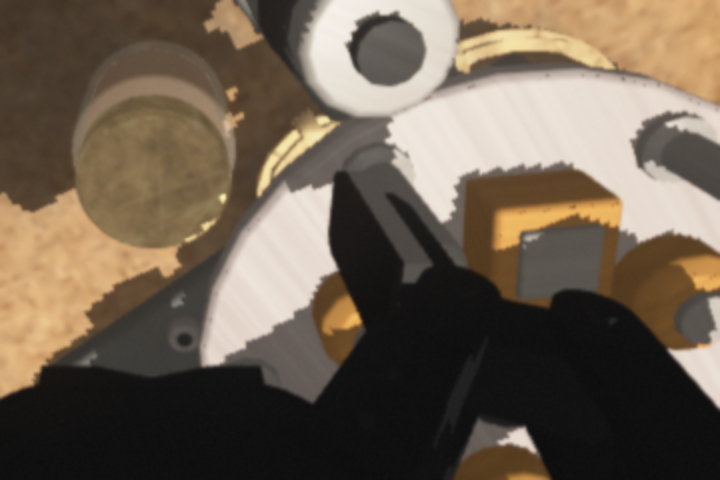

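The crop shows the finger pressing on the right pin, at about (400,200), with 14 N of opposing force. Continuing along the arc.

apply_moves:
  targets:
    - [[0.02,0.02,0],0.05]
    - [[0.035,0.035,0],0.08]
    - [[0.046,0.046,0],0.105]
    - [[0.06,0.06,0],0.14]
    - [[0.07,0.075,0],0.175]
    - [[0.083,0.091,0],0.21]
    - [[0.1,0.115,0],0.27]
    - [[0.12,0.145,0],0.34]
    - [[0.135,0.17,0],0.41]
    - [[0.15,0.2,0],0.48]

```text
t: 13.22
ee_pos: [0.7427, 0.0623, 0.1288]
tool_rot: [[-0.651, -0.759, 0.005], [-0.759, 0.651, -0.004], [0.0, -0.006, -1.0]]
contact_force: [6.6, -8.1, -0.0]
gripper_width: 0.995
grip_force: 5.5
```

Run:
```python
from h import *
rows([(240,126,52),(232,122,52),(226,120,52),(222,118,52)],.128)
snap("wrist","w5"); snap("top","t5")
for q in(.3,.4,.5,.6): print(q,proj("wrist",model([*ST,q,.1])).round()[:4].tolist())
a=cv2.resize(cv2.imread("pics/t5.png")[60:210,180:380],(560,420)); cv2.imwrite("pics/m5.png",cv2.resize(np.hstack([a,cv2.imread("pics/w5.png")]),None,fx=.71,fy=.71))
```

```text
240 126 52 [-0.01, 0.023, 0.004, -0.008]
232 122 52 [0.027, 0.078, 0.004, 0.132]
226 120 52 [0.046, 0.12, 0.003, 0.202]
222 118 52 [0.059, 0.15, 0.003, 0.271]
0.3 [[616.0, 432.0], [552.0, 321.0], [516.0, 528.0], [364.0, 340.0]]
0.4 [[611.0, 443.0], [567.0, 328.0], [502.0, 533.0], [380.0, 331.0]]
0.5 [[606.0, 455.0], [580.0, 336.0], [488.0, 537.0], [398.0, 324.0]]
0.6 [[599.0, 466.0], [591.0, 345.0], [474.0, 540.0], [416.0, 318.0]]
```

View pics/m5.png

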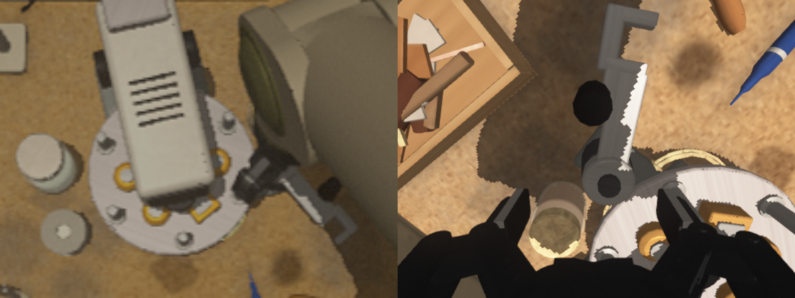

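The turret is halfway: in the top half a pin stands dead in front at (185,238), and the square holder is moving to the front. That was my tenth picture, so from here on I measure numerically.

apply_moves:
  targets:
    - [[0.01,0.015,0],0.03]
    - [[0.02,0.03,0],0.07]
    - [[0.03,0.045,0],0.1]
    - [[0.037,0.055,0],0.14]
    - [[0.043,0.07,0],0.16]
    - [[0.05,0.085,0],0.18]
    - [[0.056,0.097,0],0.21]
    - [[0.06,0.105,0],0.23]
    - [[0.065,0.115,0],0.25]
    - [[0.07,0.125,0],0.28]

```text
t: 14.15
ee_pos: [0.7128, 0.0703, 0.1284]
tool_rot: [[-0.748, -0.663, 0.001], [-0.663, 0.748, -0.002], [0.001, -0.002, -1.0]]
contact_force: [0.8, -7.0, 2.3]
gripper_width: 0.997
grip_force: 2.6
```

```bash
cat >> h.py <<'E'
from scipy.optimize import minimize_scalar
_T0=cv2.imread("pics/top0.png",0).astype(np.float32)
def turret(name,angs=range(0,360,60)):
    """turret angle: template-match pin patches of the first top picture in a new one; print matches"""
    env_im=snap("top",name); im=cv2.cvtColor(env_im,cv2.COLOR_RGB2GRAY).astype(np.float32)
    P0=proj("top",model([*ST,0,.1]))[:4]; out=[]
    for q in np.radians(np.arange(-6,75,1.)):
        sc=[]
        for a in np.radians([90,150,210]):   # any pin angle between 70 and 215 deg is visible
            for k in range(-1,2):
                b=a+k*np.pi/3-q
                if not np.radians(75)<b<np.radians(205): continue
                X=rz(ST[2])@np.array([.08*np.cos(b),.08*np.sin(b),.088])+[ST[0],ST[1],0]
                u=proj("top",X)[0]; t=cv2.getRectSubPix(_T0,(17,17),tuple(map(float,P0[0])))
                c=cv2.getRectSubPix(im,(21,21),tuple(map(float,u)))
                sc.append(cv2.matchTemplate(c,t,cv2.TM_CCOEFF_NORMED).max() if False else cv2.matchTemplate(cv2.getRectSubPix(im,(17,17),tuple(map(float,u))),t,cv2.TM_CCOEFF_NORMED)[0,0])
        out.append((round(float(np.mean(sc)),3),round(float(np.degrees(q)))))
    return sorted(out)[::-1][:5]
def pinspots(im):
    """pins in the top picture as local maxima of template match -> stand polar angles (deg)"""
    im=cv2.cvtColor(im,cv2.COLOR_RGB2GRAY).astype(np.float32)
    P0=proj("top",model([*ST,0,.1])); res=[]
    for i in(0,1):
        t=cv2.getRectSubPix(_T0,(15,15),tuple(map(float,P0[i]))); m=cv2.matchTemplate(im,t,cv2.TM_CCOEFF_NORMED)
        for _ in range(40):
            v=m.max(); y,x=np.unravel_index(m.argmax(),m.shape); m[max(0,y-5):y+6,max(0,x-5):x+6]=-1
            if v<.55: break
            X=rz(-ST[2])@(ray("top",(x+7,y+7),.088)-[ST[0],ST[1],0])
            if abs(np.hypot(X[0],X[1])-.08)<.012: res.append((i,round(float(v),2),round(float(np.degrees(np.arctan2(X[1],X[0]))%360),1)))
    return res
E
python3 - <<'E'
from h import *
print(pinspots(cv2.cvtColor(cv2.imread("pics/top0.png"),cv2.COLOR_BGR2RGB)))
print(pinspots(cv2.cvtColor(cv2.imread("pics/t5.png"),cv2.COLOR_BGR2RGB)))
print(pinspots(snap("top","t6")))
print("sq",[(np.round((rz(-ST[2])@(np.array(d["position"])-[ST[0],ST[1],0]))*1000).tolist(),round(d["confidence"],2)) for d in env.spot_in("wrist","square_holder")[:2]] if env.get_image("wrist") is not None else 0)
rows([(222,118,52)],.128)
E
```

```text
[(0, 0.96, 150.6), (0, 0.78, 92.1), (0, 0.72, 208.5), (1, 0.96, 209.6), (1, 0.73, 152.1), (1, 0.63, 91.0), (1, 0.56, 268.3)]
[(0, 0.88, 116.9), (0, 0.84, 175.1), (0, 0.65, 58.1), (1, 0.83, 176.6), (1, 0.62, 117.9)]
[(0, 0.93, 156.9), (0, 0.82, 98.6), (1, 0.77, 158.4), (1, 0.61, 97.7)]
sq [([-49.0, -43.0, 41.0], 0.7), ([-40.0, -12.0, 106.0], 0.65)]
222 118 52 [-0.005, 0.006, 0.001, -0.0]
```

Template matching works: the pins now sit at about 157.5° and 98°, so the turret has turned about 52.5°. I'll back off and see whether the spring takes it home.

apply_moves:
  targets:
    - [[0,-0.03,0],0]
    - [[0,-0.06,0],0]
    - [[0,-0.1,0],0]
    - [[0,-0.13,0],0]
    - [[0,-0.15,0],0]
    - [[0,-0.15,-0.05],0]
    - [[0,-0.15,-0.1],0]
    - [[0,-0.15,-0.15],0]
    - [[0,-0.15,-0.2],0]
    - [[0,-0.15,-0.2],0]

```text
t: 15.13
ee_pos: [0.7335, 0.0505, 0.1713]
tool_rot: [[-0.747, -0.665, 0.004], [-0.665, 0.747, 0.001], [-0.004, -0.002, -1.0]]
contact_force: [1.6, 0.2, 1.1]
gripper_width: 1.001
grip_force: 0.0
```

Run:
```python
from h import *
print(pinspots(snap("top","t7")))
rows([(275,140,72),(270,140,72)],.170)
```

```text
[(0, 0.94, 156.9), (0, 0.81, 98.6), (0, 0.61, 214.0), (1, 0.83, 216.1), (1, 0.76, 158.4), (1, 0.66, 97.7)]
275 140 72 [-0.365, -0.202, 0.002, -0.766]
270 140 72 [-0.334, -0.187, 0.002, -0.766]
```

Friction holds it about 6.5° short. I'll use a second stroke on the next pin, now near 277°, where the head is well clear.

apply_moves:
  targets:
    - [[-0.04,-0.02,0],-0.08]
    - [[-0.08,-0.04,0],-0.16]
    - [[-0.12,-0.07,0],-0.24]
    - [[-0.17,-0.1,0],-0.33]
    - [[-0.21,-0.12,0],-0.42]
    - [[-0.25,-0.14,0],-0.51]
    - [[-0.3,-0.17,0],-0.6]
    - [[-0.34,-0.19,0],-0.7]
    - [[-0.37,-0.2,0],-0.77]
    - [[-0.37,-0.2,0],-0.77]

```text
t: 16.02
ee_pos: [0.8149, 0.0699, 0.1673]
tool_rot: [[-0.441, -0.898, 0.0], [-0.898, 0.441, 0.001], [-0.001, 0.0, -1.0]]
contact_force: [-0.6, 1.0, 1.0]
gripper_width: 0.998
grip_force: 0.0
```

Run:
```python
from h import *
rows([(277,140,72)],.128)
env.get_image("wrist")
print([(np.round((rz(-ST[2])@(np.array(d["position"])-[ST[0],ST[1],0]))*1000).tolist(),round(d["confidence"],2)) for d in env.spot_in("wrist","brace_knob")[:2]])
```

```text
277 140 72 [-0.004, -0.011, 0.196, 0.007]
[([-59.0, -137.0, 67.0], 0.84), ([-21.0, -56.0, 44.0], 0.52)]
```

apply_moves:
  targets:
    - [[0,-0.01,0.04],0]
    - [[0,-0.01,0.08],0]
    - [[0,-0.01,0.12],0]
    - [[0,-0.01,0.16],0]
    - [[0,-0.01,0.19],0]
    - [[0,-0.01,0.195],0]
    - [[0,-0.01,0.195],0]
    - [[0,0.01,0.195],0]
    - [[0,0.03,0.195],0]
    - [[0,0.05,0.195],0]

```text
t: 16.95
ee_pos: [0.8055, 0.0736, 0.1295]
tool_rot: [[-0.443, -0.897, 0.002], [-0.897, 0.443, -0.0], [-0.0, -0.002, -1.0]]
contact_force: [7.9, -7.8, -1.3]
gripper_width: 0.998
grip_force: 6.0
```

Run:
```python
from h import *
rows([(277,140,57),(273,140,55),(270,140,55)],.128)
print(pinspots(snap("top","t8")))
```

```text
277 140 57 [-0.009, 0.014, 0.008, 0.003]
273 140 55 [0.011, 0.044, 0.008, 0.003]
270 140 55 [0.025, 0.06, 0.008, 0.003]
[(0, 0.92, 155.4), (0, 0.8, 97.1), (0, 0.63, 214.0), (1, 0.85, 216.1), (1, 0.74, 158.4), (1, 0.65, 97.7)]
```

apply_moves:
  targets:
    - [[0.005,0.01,0],0]
    - [[0.01,0.015,0],0]
    - [[0.015,0.02,0],0]
    - [[0.02,0.025,0],0]
    - [[0.025,0.03,0],0]
    - [[0.03,0.035,0],0]
    - [[0.03,0.04,0],0]
    - [[0.03,0.045,0],0]
    - [[0.03,0.045,0],0]
    - [[0.03,0.045,0],0]

```text
t: 17.83
ee_pos: [0.796, 0.0703, 0.1298]
tool_rot: [[-0.444, -0.896, 0.004], [-0.896, 0.444, -0.002], [0.0, -0.004, -1.0]]
contact_force: [5.0, -5.1, -1.4]
gripper_width: 1.004
grip_force: 3.8
```

Run:
```python
from h import *
rows([(270,140,57)],.128)
print(pinspots(snap("top","t9")))
```

```text
270 140 57 [-0.011, 0.015, 0.009, 0.0]
[(0, 0.95, 149.1), (0, 0.73, 90.2), (0, 0.67, 207.5), (1, 0.93, 209.6), (1, 0.67, 150.2), (1, 0.62, 91.0)]
```

apply_moves:
  targets:
    - [[0,-0.03,0],0]
    - [[0,-0.06,0],0]
    - [[0,-0.09,0],0]
    - [[0,-0.12,0],0]
    - [[0,-0.12,-0.06],0]
    - [[0,-0.12,-0.12],0]
    - [[0,-0.12,-0.18],0]
    - [[0,-0.12,-0.24],0]
    - [[0,-0.12,-0.3],0]
    - [[0,-0.12,-0.3],0]

```text
t: 18.72
ee_pos: [0.8174, 0.0621, 0.1933]
tool_rot: [[-0.443, -0.897, 0.005], [-0.897, 0.443, 0.001], [-0.003, -0.004, -1.0]]
contact_force: [-0.2, 0.3, 0.8]
gripper_width: 1.0
grip_force: 0.0
```

```bash
cat >> h.py <<'E'
def subshift(im):
    """shift (mm tangential clockwise -> deg) of each front pin from its first picture"""
    g=cv2.cvtColor(im,cv2.COLOR_RGB2GRAY).astype(np.float32); P=proj("top",model([*ST,0,.1])); P1=proj("top",model([*ST,np.radians(1),.1])); r=[]
    for i in range(3):
        t=cv2.getRectSubPix(_T0,(13,13),tuple(map(float,P[i]))); best=max((cv2.matchTemplate(cv2.getRectSubPix(g,(13,13),tuple(map(float,P[i]+a*(P1[i]-P[i])))),t,cv2.TM_CCOEFF_NORMED)[0,0],a) for a in np.arange(-8,8.1,.25)); r.append((round(float(best[0]),3),float(best[1])))
    return r
E
python3 - <<'E'
from h import *
im=snap("top","t10"); print(pinspots(im),subshift(im)); print(subshift(cv2.cvtColor(cv2.imread("pics/t7.png"),cv2.COLOR_BGR2RGB)))
s=env.read_state(); print(s["contact_force"])
env.get_image("wrist")
for n in ("brace_knob","small_jar","square_holder"): print(n,[(np.round((rz(-ST[2])@(np.array(d["position"])-[ST[0],ST[1],0]))*1000).tolist(),round(d["confidence"],2)) for d in env.spot_in("wrist",n)[:2]])
E
```

```text
[(0, 0.95, 149.1), (0, 0.73, 90.2), (0, 0.67, 208.5), (1, 0.94, 209.6), (1, 0.68, 152.1), (1, 0.62, 91.0)] [(0.985, 0.25), (0.973, 0.25), (0.982, 0.25)]
[(0.938, -6.5), (0.94, -6.5), (0.95, -6.5)]
[ 0.17786262 -0.06142309  0.014121  ]
brace_knob [([-64.0, -144.0, 64.0], 0.96)]
small_jar [([40.0, -125.0, 55.0], 0.62)]
square_holder [([-25.0, -29.0, 42.0], 0.78)]
```

Top-view pin patches match the first picture within +0.25°, so the turret is seated one click on. Next is the brace: shut the fingers, turn the hand, and go right of the knob.

```bash
cat >> h.py <<'E'
def bpos(b,off): # pusher centre (stand mm), brace joint b rad, off behind in y
    k=rz(-b)@np.array([-38,-45,0]); return np.array([-24+k[0],-118+k[1]-off])
def brow(b,off,z,n=90,dx=0): 
    c=bpos(b,off)+[dx,0]; r=plan((*w(c)[:2],z),n+np.degrees(ST[2]))[0]; print(round(b,2),c.round(),r.tolist())
E
python3 - <<'E'
from h import *
brow(.1,42,.2)
print(proj("top",[*w((-66,-200))[:2],.0]).round())
E
```

```text
0.1 [ -66. -201.] [0.645, 0.273, -0.059, 1.749]
[[358. 156.]]
```

apply_moves:
  targets:
    - [[0.06,-0.05,-0.03],0.1]
    - [[0.13,-0.1,-0.06],0.2]
    - [[0.19,-0.1,-0.06],0.3]
    - [[0.26,-0.05,-0.06],0.4]
    - [[0.32,0.0,-0.06],0.5]
    - [[0.39,0.05,-0.06],0.6]
    - [[0.45,0.1,-0.06],0.7]
    - [[0.52,0.16,-0.06],0.8]
    - [[0.58,0.22,-0.06],0.9]
    - [[0.645,0.27,-0.06],1]
  hand: -1

```text
t: 19.8
ee_pos: [0.7101, -0.0329, 0.2014]
tool_rot: [[-0.823, -0.568, 0.001], [-0.568, 0.823, -0.001], [0.0, -0.001, -1.0]]
contact_force: [0.5, 0.3, 0.5]
gripper_width: -0.002
grip_force: 0.0
```

apply_moves:
  targets:
    - [[0,0,0],0.1]
    - [[0,0,0],0.2]
    - [[0,0,0],0.3]
    - [[0,0,0],0.4]
    - [[0,0,0],0.5]
    - [[0,0,0],0.6]
    - [[0,0,0],0.7]
    - [[0,0,0],0.75]
    - [[0,0,0],0.75]
    - [[0,0,0],0.75]

```text
t: 20.63
ee_pos: [0.7109, -0.0313, 0.2011]
tool_rot: [[-0.972, -0.234, 0.0], [-0.234, 0.972, -0.001], [-0.0, -0.001, -1.0]]
contact_force: [0.5, -1.0, 0.2]
gripper_width: 0.001
grip_force: 0.0
```

Run:
```python
from h import *
brow(.1,42,.15)
im=snap("wrist","w8"); print(proj("wrist",model([*ST,0,.1])).round().tolist())
print("knob",[(np.round((rz(-ST[2])@(np.array(d["position"])-[ST[0],ST[1],0]))*1000).tolist(),round(d["confidence"],2)) for d in env.spot_in("wrist","brace_knob")[:2]])
# dark knob head: blob of dark pixels near predicted
u=proj("wrist",model([*ST,0,.1]))[5]; g=cv2.cvtColor(im,cv2.COLOR_RGB2GRAY); m=(g<45).astype(np.uint8)
n,l,st,c=cv2.connectedComponentsWithStats(m)
print([(st[i].tolist(),c[i].round().tolist()) for i in range(1,n) if st[i][4]>150])
P=model([*ST,0,.1]); print("knob nominal world",P[5])
```

```text
0.1 [ -66. -201.] [0.004, 0.009, 0.256, -0.004]
[[655.0, 233.0], [530.0, 233.0], [675.0, 324.0], [449.0, 324.0], [387.0, 275.0], [350.0, 248.0]]
knob [([-72.0, -141.0, 64.0], 0.69)]
[([18, 167, 43, 25, 294], [43.0, 180.0]), ([321, 205, 42, 67, 1387], [343.0, 234.0]), ([6, 254, 540, 166, 44301], [273.0, 368.0]), ([499, 272, 50, 41, 1547], [523.0, 292.0])]
knob nominal world [0.69974771 0.01096846 0.104     ]
```

The knob's dark blob puts it within about 3 mm of the model, so the pusher is clear to its right. Descending.

apply_moves:
  targets:
    - [[0,0,0.05],0]
    - [[0,0,0.1],0]
    - [[0,0,0.15],0]
    - [[0,0,0.2],0]
    - [[0,0,0.24],0]
    - [[0,0,0.255],0]
    - [[0,0,0.255],0]
    - [[0,0.03,0.255],0]
    - [[0,0.06,0.255],0]
    - [[0,0.075,0.255],0]

```text
t: 21.57
ee_pos: [0.7072, -0.0139, 0.1505]
tool_rot: [[-0.972, -0.236, 0.001], [-0.236, 0.972, 0.001], [-0.001, 0.001, -1.0]]
contact_force: [-0.1, 0.0, 0.0]
gripper_width: 0.001
grip_force: 0.0
```

Run:
```python
from h import *
for b in (.05,.2,.4,.6,.8,1.,1.2,1.4,1.57): brow(b,24,.15)
```

```text
0.05 [ -64. -185.] [-0.004, -0.001, 0.003, 0.0]
0.2 [ -70. -179.] [0.026, 0.032, 0.003, 0.0]
0.4 [ -77. -169.] [0.058, 0.081, 0.003, 0.0]
0.6 [ -81. -158.] [0.079, 0.136, 0.003, 0.0]
0.8 [ -83. -146.] [0.089, 0.194, 0.003, 0.0]
1.0 [ -82. -134.] [0.087, 0.253, 0.003, 0.0]
1.2 [ -80. -123.] [0.074, 0.31, 0.003, 0.0]
1.4 [ -75. -112.] [0.049, 0.364, 0.003, 0.0]
1.57 [ -69. -104.] [0.02, 0.405, 0.003, 0.0]
```

apply_moves:
  targets:
    - [[0.01,0.02,0],0]
    - [[0.03,0.04,0],0]
    - [[0.045,0.065,0],0]
    - [[0.058,0.085,0],0]
    - [[0.068,0.11,0],0]
    - [[0.078,0.135,0],0]
    - [[0.083,0.16,0],0]
    - [[0.088,0.19,0],0]
    - [[0.088,0.22,0],0]
    - [[0.087,0.25,0],0]

```text
t: 22.4
ee_pos: [0.6765, 0.0263, 0.1497]
tool_rot: [[-0.973, -0.233, -0.003], [-0.233, 0.973, -0.003], [0.004, -0.002, -1.0]]
contact_force: [-2.8, -4.5, 1.1]
gripper_width: -0.001
grip_force: 2.4
```

```bash
cat >> h.py <<'E'
def knob(name):
    im=snap("wrist",name); g=cv2.cvtColor(im,cv2.COLOR_RGB2GRAY); s=env.read_state()
    print("t",s["t"],"F",np.round(s["contact_force"],1))
    for n in("brace_knob","brace"):
        print(n,[(np.round((rz(-ST[2])@(np.array(d["position"])-[ST[0],ST[1],0]))*1000).tolist(),round(d["confidence"],2)) for d in env.spot_in("wrist",n)[:2]])
    n,l,st,c=cv2.connectedComponentsWithStats((g<45).astype(np.uint8))
    print([st[i].tolist() for i in range(1,n) if st[i][4]>150])
    for b in(0.05,.8,1.,1.2,1.4,1.57): print(b,proj("wrist",model([*ST,0,b]))[5].round().tolist(),end=" ")
E
python3 - <<'E'
from h import *
knob("w9"); print()
brow(1.,24,.15)
E
```

```text
t 22.45 F [-1.4 -1.9  0.4]
brace_knob [([-198.0, -165.0, 6.0], 0.53)]
brace [([-91.0, -104.0, 60.0], 0.89), ([-42.0, -19.0, 113.0], 0.23)]
[[5, 234, 555, 186, 49188]]
0.05 [222.0, 336.0] 0.8 [309.0, 301.0] 1.0 [336.0, 301.0] 1.2 [361.0, 307.0] 1.4 [384.0, 316.0] 1.57 [401.0, 327.0] 
1.0 [ -82. -134.] [-0.005, 0.009, 0.0, -0.001]
```

apply_moves:
  targets:
    - [[-0.005,0.02,0],0]
    - [[-0.01,0.04,0],0]
    - [[-0.015,0.06,0],0]
    - [[-0.02,0.075,0],0]
    - [[-0.03,0.095,0],0]
    - [[-0.04,0.11,0],0]
    - [[-0.05,0.125,0],0]
    - [[-0.06,0.14,0],0]
    - [[-0.065,0.152,0],0]
    - [[-0.07,0.16,0],0]

```text
t: 23.38
ee_pos: [0.6849, 0.0642, 0.15]
tool_rot: [[-0.972, -0.235, 0.001], [-0.235, 0.972, 0.0], [-0.001, 0.0, -1.0]]
contact_force: [-0.1, -0.7, 0.1]
gripper_width: -0.001
grip_force: 0.3
```

Run:
```python
from h import *
knob("w10"); print()
brow(1.57,24,.15)
im=snap("top","t11"); print(subshift(im))
```

```text
t 23.4333 F [0.4 0.1 0.3]
brace_knob [([-78.0, -65.0, 64.0], 0.96)]
brace [([-75.0, -65.0, 58.0], 0.86), ([-52.0, -6.0, 55.0], 0.17)]
[[7, 224, 553, 196, 52949]]
0.05 [148.0, 308.0] 0.8 [234.0, 270.0] 1.0 [262.0, 271.0] 1.2 [289.0, 277.0] 1.4 [313.0, 287.0] 1.57 [332.0, 298.0] 
1.57 [ -69. -104.] [0.003, -0.001, -0.0, -0.001]
[(0.985, 0.25), (0.459, 0.75), (0.982, 0.25)]
```

Force has dropped to zero, which suggests it snapped home. Retreating to the right and up, then checking from above.

apply_moves:
  targets:
    - [[0,-0.04,0],0]
    - [[0,-0.08,0],0]
    - [[0,-0.12,0],0]
    - [[0,-0.15,-0.05],0]
    - [[0,-0.15,-0.15],0]
    - [[0,-0.15,-0.25],0]
    - [[0,-0.15,-0.35],0]
    - [[0,-0.15,-0.45],0]
    - [[0.1,-0.3,-0.55],0]
    - [[0.2,-0.4,-0.6],0]

```text
t: 24.42
ee_pos: [0.6656, -0.025, 0.2731]
tool_rot: [[-0.972, -0.236, 0.004], [-0.236, 0.972, -0.0], [-0.004, -0.001, -1.0]]
contact_force: [-0.0, -1.5, -0.2]
gripper_width: 0.002
grip_force: 0.0
```

apply_moves:
  targets:
    - [[0.1,-0.1,0],0]
    - [[0.2,-0.2,0],0]
    - [[0.3,-0.3,0],0]
    - [[0.4,-0.4,0],0]
    - [[0.5,-0.5,0],0]
    - [[0.6,-0.6,0],0]
    - [[0.6,-0.7,0],0]
    - [[0.6,-0.8,0],0]
    - [[0.6,-0.8,0],0]
    - [[0.6,-0.8,0],0]

```text
t: 25.25
ee_pos: [0.5851, -0.2096, 0.2706]
tool_rot: [[-0.973, -0.232, 0.001], [-0.232, 0.973, -0.001], [-0.001, -0.001, -1.0]]
contact_force: [0.6, 0.8, -0.7]
gripper_width: 0.0
grip_force: 0.0
```

Run:
```python
from h import *
im=snap("top","t12"); print(subshift(im)); sc=snap("scene","s12")
for cam,f in(("top","t12"),("scene","s12")):
    for n in("brace","brace_knob","square_holder","scale","file","small_jar","large_jar","spool"):
        print(cam,n,[(np.round(d["position"],3).tolist(),round(d["confidence"],2)) for d in env.spot_in(cam,n)[:1]])
g=cv2.cvtColor(im,cv2.COLOR_RGB2GRAY)
for b in(1.2,1.4,1.5,1.57):
    u=proj("top",model([*ST,0,b]))[5]; v=proj("scene",model([*ST,0,b]))[5]
    print(b,u.round(1),g[int(round(u[1])),int(round(u[0]))],v.round(1))
u=proj("top",model([*ST,0,1.57]))[5].round().astype(int); print("top",u); print(g[u[1]-9:u[1]+10,u[0]-10:u[0]+11])
G=cv2.cvtColor(sc,cv2.COLOR_RGB2GRAY); v=proj("scene",model([*ST,0,1.57]))[5].round().astype(int); print("scene",v); print(G[v[1]-8:v[1]+14,v[0]-10:v[0]+11])
s=env.read_state(); print(s["t"],s["ee_pos"],s["contact_force"])
```

```text
[(0.985, 0.25), (0.943, 0.25), (0.982, 0.25)]
top brace [([0.693, 0.083, 0.062], 0.95)]
top brace_knob [([0.692, 0.084, 0.059], 0.93)]
top square_holder [([0.704, 0.175, 0.042], 0.9)]
top scale [([0.4, 0.187, 0.016], 0.77)]
top file [([0.57, -0.021, 0.005], 0.93)]
top small_jar [([0.787, 0.076, 0.057], 0.93)]
top large_jar [([0.735, 0.316, 0.075], 0.64)]
top spool [([0.659, 0.299, 0.028], 0.8)]
scene brace []
scene brace_knob []
scene square_holder []
scene scale []
scene file []
scene small_jar []
scene large_jar []
scene spool []
1.2 [321.4 166.1] 114 [333.7 203.2]
1.4 [315.8 165. ] 46 [329.4 200.6]
1.5 [313.1 164.1] 52 [327.5 199.1]
1.57 [311.3 163.3] 51 [326.3 198. ]
top [311 163]
[[147 148 129 115 135 142 143 140 143 143 142 143 143 144 145 136 101  41
   41  40  44]
 [146 136 130 138 143 143 142 141 143 144 143 143 142 146 141 101  47  44
   44  44  39]
 [134 128 139 143 142 143 144 144 144 144 143 144 147 141 110  56  65  71
   63  52  57]
 [123 141 147 144 145 143 143 145 144 143 145 146 141 112  58  49  56  63
   65  65  91]
 [136 148 143 144 146 143 145 144 144 146 147 146 
[... 2136 characters left out ...]
4 74 73 72 72 73 72 72]
 [79 79 79 78 78 77 77 77 77 76 75 75 75 74 74 73 72 72 73 72 72]
 [79 79 78 78 78 76 77 76 76 76 75 75 75 74 74 73 72 71 72 72 73]
 [79 78 78 77 78 77 77 76 76 76 76 75 74 74 73 73 72 73 72 73 72]
 [80 78 78 78 77 76 77 77 76 76 76 75 74 74 73 72 72 73 72 72 73]
 [79 78 77 78 77 77 76 76 76 75 75 74 74 74 73 72 72 72 73 73 72]
 [78 78 78 78 76 77 76 75 76 76 75 74 74 73 72 72 73 72 72 72 73]
 [78 78 78 78 77 76 76 76 76 75 75 74 73 73 72 72 72 72 73 72 73]
 [78 77 78 76 77 77 76 75 76 75 75 74 72 72 72 73 72 72 73 73 72]
 [77 78 76 77 76 76 76 75 74 74 75 73 72 72 72 72 72 72 73 72 73]]
26.15 [ 0.58542289 -0.20751887  0.2698805 ] [-0.43385919 -0.34561535 -0.18202148]
```

The knob head centres at (311.4,164) in the top picture, and the seated prediction is (311.3,163.3), so the brace is home. The turret is at its click (+0.25°), the bystanders match their first positions, and the arm is clear. Handing in.

```bash
python3 -c "
from bench import env
print(env.hand_in())"
```

```text
the job is handed in; nothing more can be done
None
```

The turret is one click clockwise with the square holder in front under the lens, the brace is seated round the front right pin, nothing else seems to have moved, and the job was handed in at about 26 s (measured from the cameras; no score came back).

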